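# Switch the bench station on in order

## Robot

A 6-joint arm with a two-finger parallel gripper is mounted at the origin on a cart in front of the work surface, level with it; the furniture and walls round the work are solid. World frame = base frame: x ahead of the robot, y to its left, z up, the work surface at z = 0. Lengths are in mm, angles in degrees, forces in N, time in s.
With the tool pointing down it reaches from about 325 to 925 mm from the base axis. Payload 3.1 kg.
Tool frame: the origin (TCP) lies at the very end of the fingers, on their centre line; the grasp point (between the pads) lies grasp_offset behind it (grasp_offset is the distance from the TCP to the grasp point, in mm); z points along the fingers, y is the line along which they close (so a half turn about z gives the same grasp; the last joint's range is limited). The gripper opens to 85 mm and grips with 20 to 120 N. Pads are 22 mm wide; open, the fingers measure 114 mm over their backs; the gripper's body (76 mm by 85 mm) begins 54 mm behind the grasp point. The pads swing forward as they close: fully open they stand 13 mm farther back than shut.
Start: joints at [57.915, 12.427, 92.441, -0, 75.132, -6.429], TCP at [270.599, 563.396, 193.3] pointing down, gripper open.
Joint ranges: [-157.48, 157.48], [-44.54, 120.13], [17.64, 146.25], [-64.5, 244.5], [7.68, 150.69], [-147.95, 147.95]. Speed limits (degrees/s): [159.86, 159.86, 180, 180, 180, 180].

## Interface

Orientations are given as [roll, pitch, yaw] about the fixed x, y, z axes, in that order (R = Rz(yaw) Ry(pitch) Rx(roll)).
In Python, from station import * gives the robot as it stands. Calls block until the motion is done:
- goto(position, orientation): joint-space move of the TCP to a pose.
- move_l(position, attitude=None, speed=150): straight line of the TCP; attitude=None keeps the orientation; speed is the mean speed in mm/s.
- move_j(angles): joint-space move.
- grip(opening, squeeze=None): finger opening in mm; squeeze is the grip in N (None keeps the last); returns when the fingers have stopped.
- wait(seconds).
- solve_ik(position, orientation): joint angles nearest the present ones, or None.
- get_obs(): the state.
- get_image(name): name is "side" or "top" or "wrist"; returns the picture (420x560x3 uint8, red, green, blue); there is no depth.
- get_calibration(name): a dict with "fx", "fy", "cx", "cy" (pixels), "R" (3x3) and "t" (3): a world point X has camera coordinates R X + t; the wrist camera has in their place "mount" (4x4, takes a point from camera to tool coordinates, whose origin is the TCP and whose axes are the flange's). Camera axes: x right, y down, z forward; pixel columns grow to the right and rows downward; lengths in mm; the calibration is good to about 2 mm. A picture is of the moment at which its call begins: read the wrist's pose just before it. get_calibration takes no time and is no camera call.
A pose or a line that the arm cannot do raises Unreachable and nothing moves.
- sign_off(): hands the job in; it is judged then, once.
Trained networks look in the newest picture that a camera, given by its name, has taken for a name from the list of things; names that differ only in an ending like _2 or _b are one class to them, and where a whole thing is asked for, a point or a joint stands for the part that bears it (a point fixed in the world has none). Each returns a list of dicts, best first, with "score" (0 to 1); they miss things now and then, are a little off and sometimes report something else, mostly with a low value. They report only what shows in the picture. A call takes as long as a camera call. They do not tell look-alikes from the thing itself.
- spot_in(name, camera): "extent" ([centre column, centre row, width, height] in pixels, round what is visible of it).
- regions_of(name, camera): "region" (420x560 bool, what is visible of it) and "extent" ([centre column, centre row, width, height] in pixels, round what is visible of it).
The state is a dict: "t": time; "joint_pos": joint angles; "qvel": joint speeds; "effort": joint torques, N m; "tcp_pos": TCP position; "ee_rot": TCP orientation; "wrist_force": force on the tool from outside, world axes, zero at the start; "moment": the same for the moment, N m; "grip_width": finger opening in mm; "grip_force": force on a finger pad.
Only numpy, scipy, OpenCV 4.12 (cv2) and the standard library are available. Lean on these libraries where they do the work, as an engineer would, in place of code of your own. Each camera call takes 0.05 s, during which the arm holds its last target. There are 200 camera calls.

## Task

Switch on the bench station in its start-up order with three light presses from above, fingertips only: first the box with the long bar key, then the box with the square key, last the box with the round mushroom key. Press each key in nearly all the way, so that it stays down, without forcing it, and do not press a key before its turn. Pick nothing up, leave the boxes standing where they are, and leave the stopper, vial, petri dish and small beaker alone.

Things in the scene. Friction and masses are not known exactly. Their poses are not given: they have to be found in the camera images.
- bar_box: loose grey push-button box, 74 x 74 x 50 mm high (a plug stands out 9 mm at its back), about 0.8 kg, with a long narrow bar key, 60 x 18 mm, long side along the box's x, white on every box, in the middle of its top; origin at the centre of its underside, z up, x towards the back. The three boxes stand in a row, left to right in any order
- bar_top (a point): centre of the upper face of the bar key, 70 mm above the worktop when the key is out; it moves with the key
- bar_key (a joint): how far the bar key is pressed down: 0 out, 0.010 m fully in (counts as on above 0.006, as still off below 0.002). It slides straight down against about 3 N of friction, has no spring, and stays where it is left
- square_box: loose grey push-button box, 74 x 74 x 50 mm high (a plug stands out 9 mm at its back), about 0.8 kg, with a flat square key, 36 x 36 mm, white on every box, in the middle of its top; origin at the centre of its underside, z up, x towards the back. The three boxes stand in a row, left to right in any order
- square_top (a point): centre of the upper face of the square key, 70 mm above the worktop when the key is out; it moves with the key
- square_key (a joint): how far the square key is pressed down: 0 out, 0.010 m fully in (counts as on above 0.006, as still off below 0.002). It slides straight down against about 3 N of friction, has no spring, and stays where it is left
- round_box: loose grey push-button box, 74 x 74 x 50 mm high (a plug stands out 9 mm at its back), about 0.8 kg, with a round mushroom key, 40 mm across, slightly domed, flat for 18 mm in the middle, white on every box, in the middle of its top; origin at the centre of its underside, z up, x towards the back. The three boxes stand in a row, left to right in any order
- round_top (a point): centre of the upper face of the round key, 70 mm above the worktop when the key is out; it moves with the key
- round_key (a joint): how far the round key is pressed down: 0 out, 0.010 m fully in (counts as on above 0.006, as still off below 0.002). It slides straight down against about 3 N of friction, has no spring, and stays where it is left
- rubber_stopper: rubber stopper, 32 mm across, 27 mm high, standing between two of the boxes; loose bystander, to be left alone; origin at the centre of its underside
- vial: capped glass vial, 22 mm across, 50 mm high, standing between two of the boxes; loose bystander, to be left alone; origin at the centre of its underside
- petri_dish: clear petri dish with lid, 58 mm across, 15 mm high, behind the boxes; loose bystander, to be left alone; origin at the centre of its underside
- small_beaker: small glass beaker, 49 mm across, 58 mm high, behind the boxes; loose bystander, to be left alone; origin at the centre of its underside
Mind the look-alikes: they are no part of the job. Leave any yellow look-alike of the bar_box alone.

How it is judged (in metres and radians):
On the way, in this order (a step that is already met when the one before it is completed fails the run):
1. the bar key is in, the other two still out (value of joint bar_key above 0.006 m and value of joint each of square_key, round_key below 0.002 m), for 0.1 s.
2. the bar and square keys are in, the round one still out (value of joint each of bar_key, square_key above 0.006 m and value of joint round_key below 0.002 m), for 0.1 s.
3. all three keys are in (value of joint each of bar_key, square_key, round_key above 0.006 m), for 0.1 s.
At the end, for the whole second after the job is handed in: all three keys are pressed in more than 6 of their 10 mm, and the boxes stand still where they were (within 20 mm) (all of step 3 and linear speed of each of bar_box, square_box, round_box below 0.02 m/s); the robot touches nothing.
It fails at once if a box is lifted or tipped (height (world z) of any of bar_box, square_box, round_box above 0.01 m or angle between any of bar_box, square_box, round_box's own z axis and vertical above 0.15 rad).
It fails at once if a box is shoved more than 20 mm (distance of any of bar_box, square_box, round_box from where it was at the start of the episode above 0.02 m).
It fails at once if a box or its key is pushed or squeezed with more than 30 N (contact force between any of the fingers, the arm and bar_box above 30 N or contact force between any of the fingers, the arm and square_box above 30 N or contact force between any of the fingers, the arm and round_box above 30 N).
It fails at once if the stopper, vial, petri dish or small beaker is moved more than 15 mm or knocked over (distance of any of rubber_stopper, vial, petri_dish, small_beaker from where it was at the start of the episode above 0.015 m or angle between any of rubber_stopper, vial, petri_dish, small_beaker's own z axis and vertical above 0.3 rad).
It also fails if it takes over 42 s, if anything falls off the work surface, if the arm or the gripper's body presses on something with over 40 N, if the wrist force passes 120 N, or if a joint passes its speed limit or range.

## Working session

There is one attempt and no reset: what is moved stays moved. The work goes in short steps, each a Python script; the robot and the scene stay as the last script left them, time stands still between calls to the robot, and variables do not carry over. Pictures are saved under pics/ and viewed, at most 10 in all, crops included, and the job is handed in when it is done.

```bash
mkdir -p pics; ls
python3 - <<'E'
from station import *
import cv2, numpy as np
for n in ("top","side"):
    im=get_image(n); cv2.imwrite(f"pics/{n}1.png",im[:,:,::-1])
    c=get_calibration(n); print(n,c["fx"],c["cx"],c["cy"],np.round(c["R"],3).tolist(),np.round(c["t"],1).tolist())
    for k in ("bar_box","square_box","round_box","bar_top","square_top","round_top","rubber_stopper","vial"):
        print(k,[(round(d["score"],2),[round(float(v),1) for v in d["extent"]]) for d in spot_in(k,n)][:4])
o=get_obs(); print(o["t"],o["wrist_force"],o["ee_rot"])
E
```

```text
pics
top 494.31542973503497 278.11239615056724 211.45432085829432 [[-0.144, -0.99, 0.006], [-0.922, 0.132, -0.364], [0.36, -0.058, -0.931]] [309.3, 493.0, 1565.4]
bar_box [(0.87, [201.2, 245.8, 25.7, 19.4]), (0.83, [249.2, 240.3, 26.9, 27.3])]
square_box [(0.72, [333.3, 230.5, 23.6, 25.2])]
round_box [(0.87, [391.6, 216.9, 28.1, 25.1])]
bar_top [(0.56, [248.4, 236.8, 10.2, 17.3])]
square_top [(0.44, [332.7, 228.4, 9.4, 14.9])]
round_top [(0.59, [392.1, 212.7, 11.5, 11.6])]
rubber_stopper [(0.66, [249.9, 242.1, 26.8, 30.0]), (0.63, [356.6, 214.4, 8.4, 10.9])]
vial [(0.53, [292.1, 237.5, 3.6, 9.6])]
side 397.11633673951474 278.63401538498454 210.33338239294727 [[0.901, -0.432, 0.022], [-0.206, -0.474, -0.856], [0.38, 0.767, -0.516]] [-400.6, 288.7, 701.3]
bar_box [(0.89, [203.2, 169.2, 25.3, 29.1]), (0.56, [210.2, 185.4, 33.0, 30.5])]
square_box [(0.89, [276.6, 274.1, 46.7, 48.5])]
round_box [(0.69, [336.0, 335.6, 56.7, 51.0])]
bar_top []
square_top [(0.49, [274.2, 262.6, 17.2, 17.9])]
round_top [(0.53, [339.7, 322.7, 23.8, 18.6])]
rubber_stopper [(0.45, [314.0, 298.6, 13.2, 19.5])]
vial [(0.53, [251.4, 239.4, 9.5, 19.4])]
0.9 [-0.2409602  -0.44773169 -0.5455515 ] [1.79998966e+02 1.32081363e-04 1.54342979e+02]
```

View pictures.

View pics/top1.png

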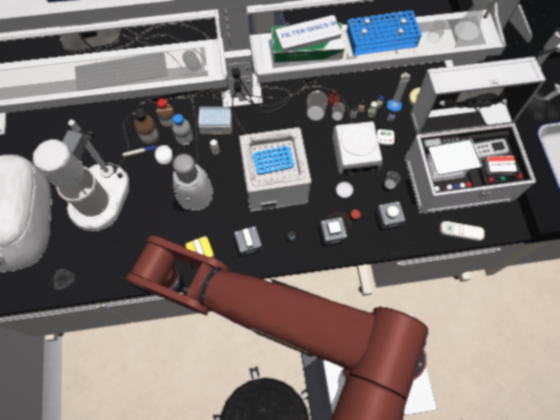

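View pics/side1.png

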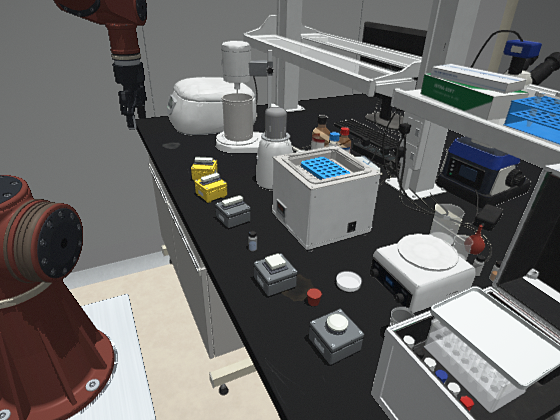

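```bash
cat > h.py <<'E'
from station import *
import cv2, numpy as np
def cam(n,obs=None):
    c=get_calibration(n)
    if n!="wrist": return c,np.array(c["R"]),np.array(c["t"])
    from scipy.spatial.transform import Rotation as Ro
    T=np.eye(4); T[:3,:3]=Ro.from_euler("xyz",obs["ee_rot"],degrees=True).as_matrix(); T[:3,3]=obs["tcp_pos"]
    W=np.linalg.inv(T@np.array(c["mount"])); return c,W[:3,:3],W[:3,3]
def ray(uv,z,n,obs=None):
    c,R,t=cam(n,obs); d=R.T@np.array([(uv[0]-c["cx"])/c["fx"],(uv[1]-c["cy"])/c["fy"],1]); o=-R.T@t
    return o+d*(z-o[2])/d[2]
def pix(X,n,obs=None):
    c,R,t=cam(n,obs); p=R@np.array(X)+t; return p[0]/p[2]*c["fx"]+c["cx"],p[1]/p[2]*c["fy"]+c["cy"]
E
python3 - <<'E'
from h import *
for k,a,b in (("bar",(248.4,236.8),(233,203)),("square",(332.7,228.4),(274.2,262.6)),("round",(392.1,212.7),(339.7,322.7))):
    print(k,ray(a,70,"top").round(),ray(b,70,"side").round())
print(np.round(get_calibration("wrist")["mount"],2).tolist(),get_calibration("wrist")["fx"])
for p in ray((248.4,236.8),70,"top"),ray((392.1,212.7),70,"top"):
  for yaw in (0,90,-90,180,154):
    q=solve_ik([p[0],p[1],200],[180,0,yaw]); print(yaw,None if q is None else np.round(q))
E
```

```text
bar [465. 346.  70.] [460. 325.  70.]
square [454.  62.  70.] [453.  44.  70.]
round [ 481. -149.   70.] [ 488. -163.   70.]
[[0.0, -0.96, -0.26, 66.78], [1.0, 0.0, 0.0, 0.11], [-0.0, -0.26, 0.96, -180.57], [0.0, 0.0, 0.0, 1.0]] 337.0224032983546
0 [ 30.   7.  98.  -0.  75. 120.]
90 [30.  7. 98. -0. 75. 30.]
-90 None
180 [ 30.   7.  98.   0.  75. -60.]
154 [ 30.   7.  98.   0.  75. -34.]
0 [-25.  -3. 108.  -0.  75.  65.]
90 [-25.  -3. 108.   0.  75. -25.]
-90 None
180 [ -25.   -3.  108.    0.   75. -115.]
154 [-25.  -3. 108.   0.  75. -89.]
```

Run:
```python
from h import *
grip(0)
for k,p in (("bar",(462,336)),("square",(453,53)),("round",(484,-156))):
    goto([p[0],p[1]-45,200],[180,0,90]); o=get_obs(); im=get_image("wrist")
    cv2.imwrite(f"pics/w_{k}.png",im[:,:,::-1])
    for nm,z in ((k+"_box",40),(k+"_top",70)):
        for d in regions_of(nm,"wrist")[:3]:
            m=d["region"].astype(np.uint8); (c,s,a)=cv2.minAreaRect(cv2.findNonZero(m))
            print(nm,round(d["score"],2),np.round(d["extent"]),np.round(c),np.round(s),round(a),ray(c,z,"wrist",o).round(1))
    print(o["t"],o["wrist_force"].round(2),o["grip_width"])
ims=[cv2.imread(f"pics/w_{k}.png") for k in("bar","square","round")]
cv2.imwrite("pics/w1.png",cv2.resize(np.hstack(ims),None,fx=.475,fy=.475,interpolation=cv2.INTER_AREA))
```

```text
bar_box 0.56 [286. 128.  89.  88.] [289. 126.] [80. 84.] 80 [468.5 349.5  40. ]
bar_top 0.82 [286. 127.  66.  29.] [286. 129.] [22. 66.] 80 [465.5 348.4  70. ]
2.925 [-0.72  0.5  -0.23] 0.4420283797255474
square_box 0.79 [290. 138.  85.  84.] [290. 138.] [78. 81.] 87 [461.6  54.9  40. ]
square_top 0.56 [287. 141.  41.  40.] [288. 141.] [40. 39.] 88 [459.4  54.6  70. ]
4.1667 [0.26 0.61 0.12] -0.1769365842324187
round_box 0.93 [288. 139.  86.  82.] [289. 139.] [79. 83.] 86 [ 491.3 -154.1   40. ]
5.175 [-0.17 -0.23  0.63] -0.1125714984477249
```

View pics/w1.png

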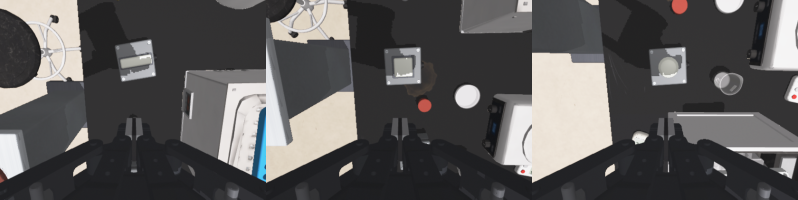

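The wrist views show grey boxes, with the bar key at about (286,128), the square key at (288,141) and the round key at (290,140). Candidates for the bar box in the top picture are the yellow ones at (201,246) and the grey one at (249,240). By the description I choose the grey one and check it in a close crop with the predicted key outline drawn in.

Run:
```python
from h import *
out=[]
for k,p,key,yaw,hs in (("bar",(462,336),(465.5,348.4),10,(30,9)),("square",(453,53),(459.4,54.6),3,(18,18)),("round",(484,-156),(489.5,-153.5),4,(20,20))):
    o=dict(tcp_pos=[p[0],p[1]-45,200],ee_rot=[180,0,90]); im=cv2.imread(f"pics/w_{k}.png")
    S=5; x0,y0=236,86
    c=cv2.resize(im[y0:y0+105,x0:x0+105],None,fx=S,fy=S,interpolation=cv2.INTER_CUBIC)
    a=np.radians(yaw); R=np.array([[np.cos(a),-np.sin(a)],[np.sin(a),np.cos(a)]])
    sq=np.array([[1,1],[1,-1],[-1,-1],[-1,1]])
    for h,z,col in ((np.array(hs),70,(0,0,255)),(np.array([37,37]),50,(0,255,0))):
        pts=[((np.array(pix([*(np.array(key)+R@(s*h)),z],"wrist",o))-[x0,y0]+.5)*S) for s in sq]
        cv2.polylines(c,[np.int32(pts)],True,col,1)
    out.append(cv2.resize(c,(264,264),interpolation=cv2.INTER_AREA))
cv2.imwrite("pics/w2.png",np.hstack(out))
```

```text
(no output)
```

View pics/w2.png

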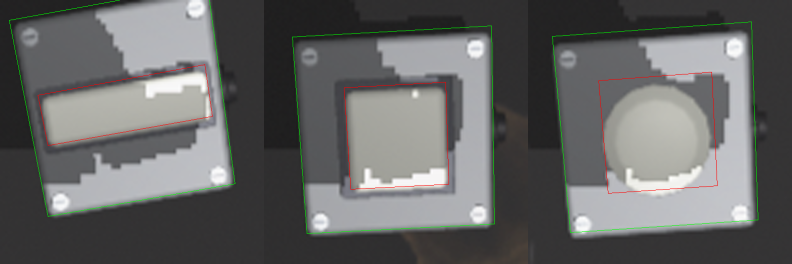

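The close crop confirms the grey bar box, and the predicted outlines fit. The round key is about 2 mm off in y, so I correct that. Next I press the bar in small force-watched steps.

```bash
cat >> h.py <<'E'
def press(x,y,zend=61.3,fmax=12):
    goto([x,y,140],[180,0,90]); move_l([x,y,78],speed=80); wait(.2)
    f0=get_obs()["wrist_force"][2]; log=[]
    for z in [74,72,70.5,69.5,68,66.5,65,63.5,62.3,zend]:
        move_l([x,y,z],speed=15); o=get_obs(); f=o["wrist_force"][2]-f0; log.append((z,round(o["tcp_pos"][2],1),round(f,1)))
        if abs(f)>fmax: break
    print(log); wait(.2)
    move_l([x,y,90],speed=60); move_l([x,y,140],speed=150); print(get_obs()["t"])
E
python3 -c "
from h import *
press(465.5,348.4)"
```

```text
[(74, np.float64(73.7), np.float64(0.3)), (72, np.float64(71.8), np.float64(0.6)), (70.5, np.float64(70.3), np.float64(1.0)), (69.5, np.float64(69.4), np.float64(0.9)), (68, np.float64(67.8), np.float64(1.2)), (66.5, np.float64(66.3), np.float64(0.7)), (65, np.float64(64.9), np.float64(1.5)), (63.5, np.float64(63.3), np.float64(1.2)), (62.3, np.float64(62.2), np.float64(1.4)), (61.3, np.float64(61.2), np.float64(0.9))]
12.45
```

The force signal stayed near 1 N, less than the 3 N expected, so I check by picture whether the key went down.

Run:
```python
from h import *
goto([462,291,200],[180,0,90]); o=get_obs(); im=get_image("wrist"); cv2.imwrite("pics/w_bar2.png",im[:,:,::-1])
s=get_image("side"); cv2.imwrite("pics/side2.png",s[:,:,::-1])
a=cv2.imread("pics/w_bar.png"); b=im[:,:,::-1]
A=[cv2.resize(i[86:191,236:341],(264,264),interpolation=cv2.INTER_CUBIC) for i in (a,b)]
B=np.vstack([cv2.resize(i[185:235,205:265],(264,220),interpolation=cv2.INTER_CUBIC) for i in (cv2.imread("pics/side1.png"),s[:,:,::-1])])
cv2.imwrite("pics/cmp.png",np.hstack([*A,cv2.resize(B,(264,264)) if 0 else cv2.copyMakeBorder(cv2.resize(B,(158,264)),0,0,0,0,0)]))
print(o["t"],o["wrist_force"])
```

```text
12.875 [-1.21099146  0.14939481 -0.33571009]
```

View pics/cmp.png

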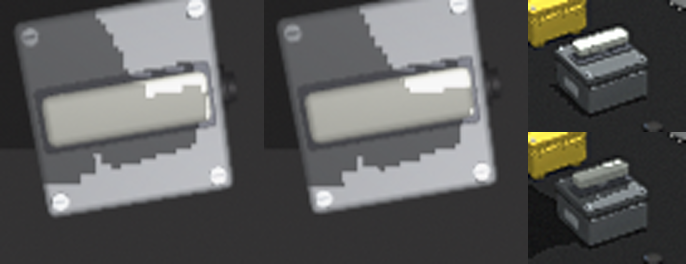

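The bar key hasn't moved: in the side crops it stands just as high as before. I'll check where the fingertip really is against the projected TCP.

Run:
```python
from h import *
o=get_obs(); print(o["t"],o["tcp_pos"].round(1),o["ee_rot"],o["grip_width"])
im=cv2.imread("pics/w_bar2.png")
p=pix(o["tcp_pos"],"wrist",o); print(p)
c=im[190:350,180:380].copy(); c=np.clip(c.astype(float)*1.8+20,0,255).astype(np.uint8); c=cv2.resize(c,None,fx=2.4,fy=2.4,interpolation=cv2.INTER_CUBIC)
cv2.drawMarker(c,(int((p[0]-180)*2.4),int((p[1]-190)*2.4)),(0,0,255),0,12)
s=cv2.imread("pics/side2.png"); q=pix(o["tcp_pos"],"side"); print(q)
x,y=int(q[0]),int(q[1]); d=cv2.resize(s[y-50:y+30,x-35:x+35],(336,384),interpolation=cv2.INTER_CUBIC); d=np.clip(d.astype(float)*1.8+20,0,255).astype(np.uint8)
cv2.drawMarker(d,(int(35.5*4.8),int(50.5*4.8)),(0,0,255),0,12); 
cv2.imwrite("pics/tip.png",np.hstack([c[:384],d])[:, :800])
```

```text
12.975 [460.7 290.8 197.8] [-1.79799130e+02  6.36801729e-02  8.99998234e+01] 0.3582812870342012
(np.float64(281.4930082815296), np.float64(238.3528261997672))
(np.float64(236.14444358556494), np.float64(165.15643549769382))
```

View pics/tip.png

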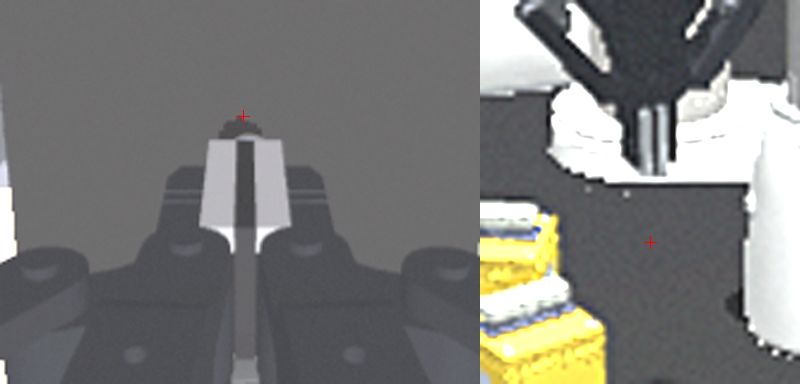

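```bash
cat >> h.py <<'E'
def fz():
    v=[]
    for _ in range(4): v.append(get_obs()["wrist_force"][2]); wait(.01)
    return np.mean(v)
def press2(x,y,zs,zmin,travel=8.0):
    goto([x,y,140],[180,0,90]); move_l([x,y,zs],speed=100); wait(.15)
    f0=fz(); log=[]; hits=0; z=zs; end=zmin
    while z>end:
        z=max(z-1,end); move_l([x,y,z],speed=15); f=fz()-f0; log.append((round(z,1),round(float(f),1)))
        if f>9: break
        hits=hits+1 if f>2 else 0
        if hits==2 and end==zmin: end=z+1.5-travel
    print("end",end,log); wait(.1); print(get_obs()["tcp_pos"].round(1))
    move_l([x,y,zs+20],speed=80); print(get_obs()["t"])
E
python3 -c "
from h import *
import station
print(getattr(station,'grasp_offset',None))
press2(465.5,348.4,40,20)
s=get_image('side'); cv2.imwrite('pics/side3.png',s[:,:,::-1])
print(get_obs()['tcp_pos'].round(1))
"
```

```text
18.700000000000003
end 14.5 [(39, -0.4), (38, -0.5), (37, -0.7), (36, -0.7), (35, -0.6), (34, -0.5), (33, -0.6), (32, 0.3), (31, 1.9), (30, 2.3), (29, 1.6), (28, 1.1), (27, 0.9), (26, 1.1), (25, 1.2), (24, 1.8), (23, 1.3), (22, 2.3), (21, 7.5), (20, 11.9)]
[465.6 348.5  21.9]
21.15
[465.1 348.2  59.7]
```

The log shows contact at TCP z ≈ 31.5 and bottom at ≈ 21.9, so the fingertip sits about 40 mm above the reported TCP. The bar key is fully in. The square and round keys get the same press, ending at TCP z = 23.

```bash
cat >> h.py <<'E'
def press3(x,y):
    goto([x,y,90],[180,0,90]); move_l([x,y,38],speed=80); wait(.15); f0=fz(); log=[]
    for z in (34,31,29,27,25,24,23):
        move_l([x,y,z],speed=15); f=fz()-f0; log.append((z,round(float(f),1)))
        if f>9: break
    print(log,get_obs()["tcp_pos"].round(1)); wait(.1); move_l([x,y,70],speed=100); print(get_obs()["t"])
E
python3 -c "
from h import *
press3(459.4,54.6)
s=get_image('side'); cv2.imwrite('pics/side4.png',s[:,:,::-1])
a=cv2.imread('pics/side1.png'); b=s[:,:,::-1]
C=lambda i:np.hstack([cv2.resize(i[r:r+60,c:c+70],(350,300),interpolation=cv2.INTER_CUBIC) for c,r in ((200,185),(240,245))])
cv2.imwrite('pics/cmp4.png',np.vstack([C(a),C(b)]))
"
```

```text
[(34, -0.4), (31, 0.5), (29, 1.0), (27, 0.8), (25, 1.0), (24, 1.2), (23, 1.5)] [459.5  54.6  23. ]
26.3833
```

View pics/cmp4.png

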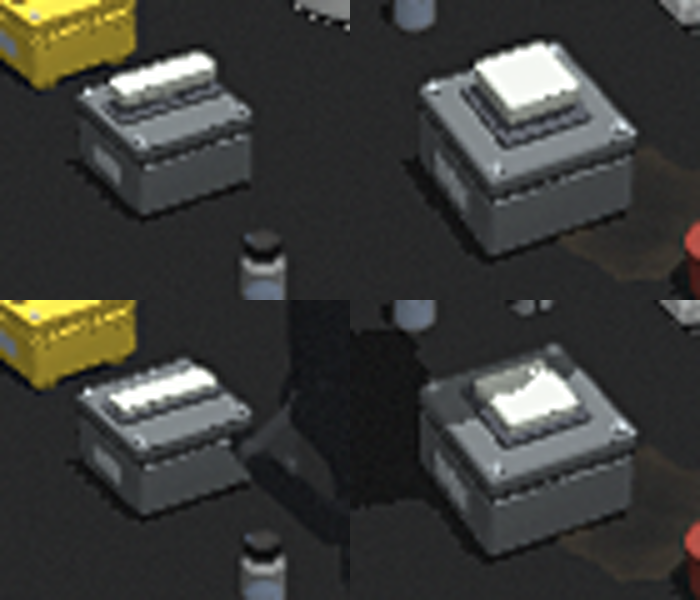

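The side crops, before (top) and after (bottom), show the bar and square keys now down and both boxes unmoved. The round key is next.

```bash
python3 -c "
from h import *
press3(489,-155.5)
goto([489,-155.5,140],[180,0,90]); s=get_image('side'); 
a=cv2.imread('pics/side1.png'); b=s[:,:,::-1]; print(get_obs()['t'])
cv2.imwrite('pics/cmp5.png',np.hstack([cv2.resize(i[295:375,295:375],(390,390),interpolation=cv2.INTER_CUBIC) for i in (a,b)]))
"
```

```text
[(34, 0.6), (31, 0.6), (29, 2.3), (27, 1.8), (25, 1.6), (24, 2.1), (23, 2.1)] [ 489.1 -155.6   23. ]
31.3417
31.775
```

View pics/cmp5.png

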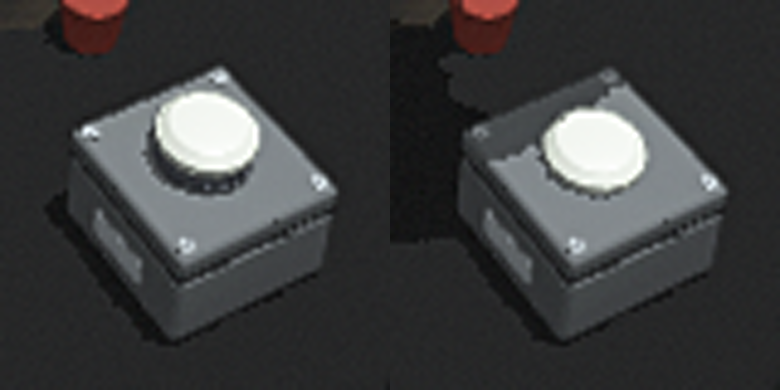

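The round key is down and its box and the stopper are unmoved. I hand the job in.

```bash
python3 -c "
from station import *
print(sign_off())"
```

```text
the job is handed in; nothing more can be done
None
```

I pressed the keys in order (bar, square, round) and handed the job in at about 32 s of the 42 s allowed; before/after side pictures show all three down and their boxes unmoved, though sign-off returned no verdict. The first bar press touched nothing, because the fingertips end about 40 mm above the reported TCP. The second went to the bottom stop with about 12 N on the wrist sensor (limit 30 N), and the other two stopped just short of full travel.

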